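# Put the reagent bottles in their drip trays

## Robot

A 6-joint arm with a two-finger parallel gripper is mounted at the origin on the work surface. World frame = base frame: x ahead of the robot, y to its left, z up, the work surface at z = 0. Lengths are in m, angles in rad, forces in N, time in s.
With the tool pointing down it reaches from about 0.35 to 0.85 m from the base axis. Payload 8.1 kg.
Tool frame: the origin (TCP) lies at the very end of the fingers, on their centre line; the grasp point (between the pads) lies 19 mm behind it; z points along the fingers, y is the line along which they close (so a half turn about z gives the same grasp; the last joint's range is limited). The gripper opens to 93 mm and grips with 3 to 60 N. Pads are 15 mm wide; open, the fingers measure 128 mm over their backs; the gripper's body (75 mm by 188 mm) begins 65 mm behind the grasp point.
Start: joints at [-1.261, 0.13, 1.488, -0, 1.523, -0.085], TCP at [0.231, -0.554, 0.181] pointing down, gripper open.
Joint ranges: [-2.96, 2.96], [-0.89, 2.26], [0.02, 2.5], [-1.34, 4.48], [0, 2.73], [-2.66, 2.66]. Speed limits (rad/s): [2.39, 2.39, 2.79, 3.14, 3.14, 3.14].

## Interface

Orientations are given as a rotation vector (axis times angle).
In Python, from plant import read_state, eyes, workorder gives the robot as it stands. The module is installed in compiled form; this text tells all that it offers.
- The arm moves only by the tool play_rows, never from a script. Its argument "targets" is one flat list of numbers, 4 for each row, row after row: the shift along the tool's x, y, z in cm, then the turn about the tool's z in degrees. In form: [dx, dy, dz, roll, dx, dy, dz, roll, ...]. A call has 1 to 8 rows; each row is the pose to reach, as a shift and turn from the pose commanded when the call began, along the tool's axes at that moment; what a row does not reach only later rows make up. A row lasts 1/12 s, in which the tool goes at most 41.7 mm and 7.16 degrees, less where a joint would pass 70% of its speed; a pose out of reach is approached as far as the arm can. A call with a gripper value outside its range is refused whole. "grip" is the finger opening in cm, from 0 to 9.3, set as the call begins (left out, the last holds). The fingers move at their own pace and stop on an object; "grip_force" is the grip in N (left out, the last holds). Time passes only in rows, so rows that repeat a pose let the fingers close. It gives the time, the measured TCP pose, the force, the opening and the grip force at its end, in the units of the state.
- read_state(): the state, without advancing time (a new reading comes with each control period).
- eyes.read_camera(name): name is "scene" or "top"; returns a dict with "image" (480x640x3 uint8, red, green, blue), "vfov" (degrees; the focal length in pixels is half the picture's height over the tangent of half this angle, whatever the lens; pixels are square), "cx", "cy" (the principal point, pixels), "cam_to_world" (4x4, takes a point from camera to world coordinates). Camera axes: x right, y up, looking along -z (the intrinsics and any distortion apply to the point x, -y, -z); pixel columns grow to the right and rows downward; lengths in m; the calibration is good to about 2 mm. A picture is of the moment at which its call begins. There is no depth.
- workorder.close_job(): hands the job in; it is judged then, once.
The state is a dict: "t": time; "q": joint angles; "dq": joint speeds; "joint_torque": joint torques, N m; "tool_pos": TCP position; "orientation": TCP orientation; "force": force on the tool from outside, world axes, zero at the start; "wrist_torque": the same for the moment, N m; "opening": finger opening in m; "gripper_force": force on a finger pad.
Only numpy, scipy, OpenCV 4.12 (cv2) and the standard library are available. Lean on these libraries where they do the work, as an engineer would, in place of code of your own. Each camera call takes 0.05 s, during which the arm holds its last target. There are 200 camera calls.

## Task

Get the reagents ready for the blood analyser: put each of the four narrow-capped bottles (small round, large round, square, oblong) down in the grey drip tray whose recess has its shape and size, standing flat on the tray's floor; the small round bottle is in the large round tray by mistake, so it has to come out first. Keep the bottles upright, set them down rather than drop them, and leave the two wide-lidded jars where they stand.

Things in the scene. Friction and masses are not known exactly. Their poses are not given: they have to be found in the camera images.
- small_bottle: The small round reagent bottle: cloudy cream plastic, body 36 mm across, 92 mm high in all. It stands at the start, wrongly, in the large round tray (underside 4 mm above the bench). Sloping shoulder from z = 46 to 56 mm, neck 26 mm across from 56 to 64 mm, round red screw cap 30 mm across on the axis from 64 to 92 mm (its top); about 55 to 225 g. Origin: centre of its underside, z up.
- round_bottle: The large round reagent bottle: cloudy cream plastic, body 56 mm across, 92 mm high in all. Stands on the bench. Sloping shoulder from z = 46 to 56 mm, neck 26 mm across from 56 to 64 mm, round red screw cap 30 mm across on the axis from 64 to 92 mm (its top); about 55 to 225 g. Origin: centre of its underside, z up.
- square_bottle: The square reagent bottle: cloudy cream plastic, body 50 x 50 mm, sides along its x and y, 92 mm high in all. Stands on the bench. Sloping shoulder from z = 46 to 56 mm, neck 26 mm across from 56 to 64 mm, round red screw cap 30 mm across on the axis from 64 to 92 mm (its top); about 55 to 225 g. Origin: centre of its underside, z up.
- oblong_bottle: The oblong reagent bottle: cloudy cream plastic, body 70 mm along its x and 40 mm along its y, 92 mm high in all. Stands on the bench. Sloping shoulder from z = 46 to 56 mm, neck 26 mm across from 56 to 64 mm, round red screw cap 30 mm across on the axis from 64 to 92 mm (its top); about 55 to 225 g. Origin: centre of its underside, z up.
- small_round_tray: Small round drip tray of grey plastic, recess 52 mm across, 62 mm outside, for the small round bottle. Wall 5 mm thick, 14 mm high, floor 4 mm thick; fixed to the bench. Origin: centre of its underside, z up.
- large_round_tray: Large round drip tray of grey plastic, recess 72 mm across, 82 mm outside, for the large round bottle; the small bottle stands in it at the start. Wall 5 mm thick, 14 mm high, floor 4 mm thick; fixed to the bench. Origin: centre of its underside, z up.
- square_tray: Square drip tray of grey plastic, recess 66 x 66 mm, 76 x 76 mm outside, sides along its x and y, for the square bottle. Wall 5 mm thick, 14 mm high, floor 4 mm thick; fixed to the bench. Origin: centre of its underside, z up.
- oblong_tray: Oblong drip tray of grey plastic, recess 86 mm along its x and 56 mm along its y, 96 x 66 mm outside, for the oblong bottle. Wall 5 mm thick, 14 mm high, floor 4 mm thick; fixed to the bench. Origin: centre of its underside, z up.
- round_jar: Round wide-mouthed jar, to be left alone: cream, 56 mm across, 56 mm high, with a flat red lid over its whole width and no neck. Origin: centre of its underside.
- square_jar: Square wide-mouthed jar, to be left alone: cream, 52 x 52 mm, 56 mm high, with a flat red lid over its whole width and no neck. Origin: centre of its underside.
Things that resemble listed ones, but are neither listed nor needed, are in the scene too. Leave any green look-alike of the oblong_bottle alone.

How it is judged:
At the end, for the whole second after the job is handed in: Each of the four bottles stands in its own tray: centre within 13 mm of the tray's centre, underside less than 8 mm above the tray's underside (on its floor), upright within 0.08 rad, at rest (horizontal distance between small_bottle and small_round_tray below 0.013 m and z of small_bottle in the frame of small_round_tray below 0.008 m and angle between each of small_bottle, round_bottle, square_bottle, oblong_bottle's own z axis and vertical below 0.08 rad and linear speed of each of small_bottle, round_bottle, square_bottle, oblong_bottle below 0.02 m/s and horizontal distance between round_bottle and large_round_tray below 0.013 m and z of round_bottle in the frame of large_round_tray below 0.008 m and horizontal distance between square_bottle and square_tray below 0.013 m and z of square_bottle in the frame of square_tray below 0.008 m and horizontal distance between oblong_bottle and oblong_tray below 0.013 m and z of oblong_bottle in the frame of oblong_tray below 0.008 m); the robot touches nothing.
It fails at once if a bottle is tipped far over (more than about 35 degrees) (angle between any of small_bottle, round_bottle, square_bottle, oblong_bottle's own z axis and vertical above 0.6 rad).
It fails at once if a bottle is dropped (falls free by more than about 25 mm) ((linear speed of small_bottle above 0.7 m/s and contact force between small_bottle and the fingers below 0.01 N) or (linear speed of round_bottle above 0.7 m/s and contact force between round_bottle and the fingers below 0.01 N) or (linear speed of square_bottle above 0.7 m/s and contact force between square_bottle and the fingers below 0.01 N) or (linear speed of oblong_bottle above 0.7 m/s and contact force between oblong_bottle and the fingers below 0.01 N)).
It fails at once if a jar is moved by more than 20 mm from its place (distance of any of round_jar, square_jar from where it was at the start of the episode above 0.02 m).
It also fails if it takes over 112 s, if anything falls off the work surface, if the arm or the gripper's body presses on something with over 40 N, if the wrist force passes 120 N, or if a joint passes its speed limit or range.

## Working session

There is one attempt and no reset: what is moved stays moved. The work goes in short steps, Python scripts to look and compute and a tool call to move; the robot and the scene stay as the last step left them, time stands still between calls to the robot, and variables do not carry over. Pictures are saved under pics/ and viewed, at most 14 in all, crops included, and the job is handed in when it is done.

Besides the shell and the picture viewer there is one more tool, called as name(argument=value, ...) on one line, values as JSON. play_rows: Moves the arm, as the interface text tells. Its arguments: {"type":"object","properties":{"targets":{"type":"array"},"grip":{"type":"number"},"grip_force":{"type":"number"}},"required":["targets"]}

```bash
mkdir -p pics; python3 - <<'E'
from plant import read_state, eyes
import cv2,numpy as np
s=read_state();print({k:np.round(v,3) for k,v in s.items()})
for n in("top","scene"):
    c=eyes.read_camera(n);cv2.imwrite(f"pics/{n}0.png",c["image"][:,:,::-1]);np.savez(f"{n}0.npz",**c)
    print(n,{k:v for k,v in c.items() if k!="image"})
E
```

```text
{'t': np.float64(0.0), 'q': array([-1.261,  0.131,  1.489, -0.   ,  1.523, -0.085]), 'dq': array([ 0.001,  0.001, -0.002,  0.001,  0.002, -0.002]), 'joint_torque': array([-0.0000e+00, -5.5983e+01, -4.9176e+01,  7.7000e-02,  3.6000e-02,
       -0.0000e+00]), 'tool_pos': array([ 0.231, -0.553,  0.18 ]), 'orientation': array([-3.079, -0.616,  0.   ]), 'force': array([ 0.258, -0.066,  0.427]), 'wrist_torque': array([ 0.013, -0.023, -0.042]), 'gripper_force': np.float64(0.0), 'opening': np.float64(0.093)}
top {'vfov': 49.7265233065568, 'cx': 326.0610171843645, 'cy': 233.03768621868952, 'cam_to_world': array([[-4.04778007e-03,  9.83491760e-01, -1.80907636e-01,
         3.29541863e-01],
       [-9.99837482e-01, -8.02192095e-04,  1.80101459e-02,
         8.38166631e-03],
       [ 1.75677074e-02,  1.80951136e-01,  9.83335173e-01,
         1.09448551e+00],
       [ 0.00000000e+00,  0.00000000e+00,  0.00000000e+00,
         1.00000000e+00]])}
scene {'vfov': 54.8242705105312, 'cx': 317.5550366630101, 'cy': 235.2296619642053, 'cam_to_world': array([[ 0.49900698, -0.66550835,  0.55505916,  1.14439207],
       [ 0.86654482,  0.3760983 , -0.32810081, -0.34655867],
       [ 0.00959702,  0.64470824,  0.76436849,  0.87863327],
       [ 0.        ,  0.        ,  0.        ,  1.        ]])}
```

View pics/top0.png

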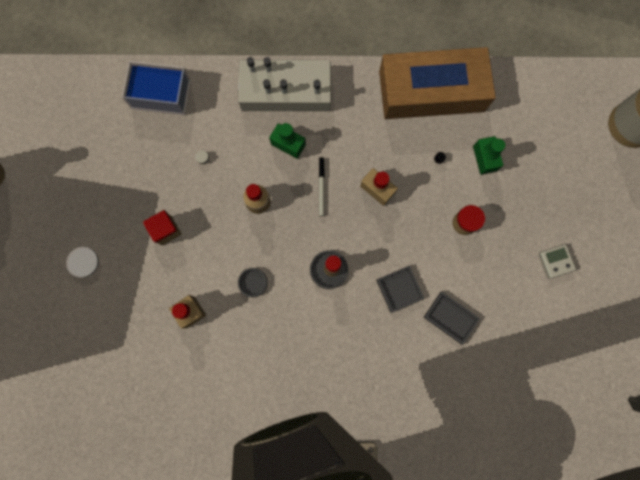

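View pics/scene0.png

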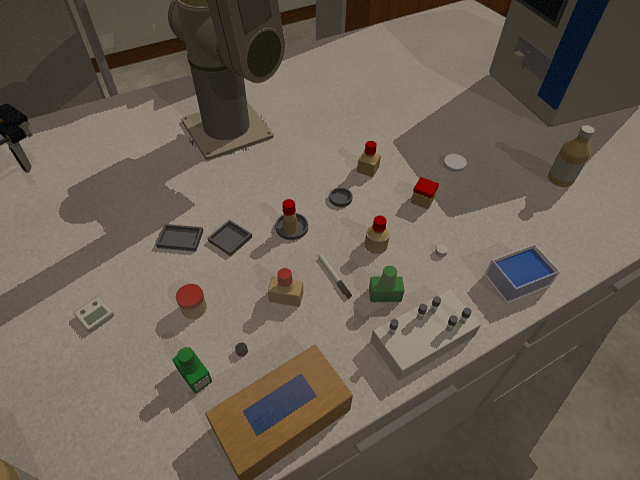

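Top view: the narrow red caps are at (254,191) on the round bottle, (181,311) square, (383,180) oblong, and (333,264) small bottle in the large tray. The jars are at (160,226) and (470,218). The trays are at (253,282), (329,269), (401,288) and (453,317). The green look-alikes at (288,138) and (489,153) are to be left alone. Next I'll measure and confirm with one enlarged crop.

```bash
cat > h.py <<'E'
import numpy as np,cv2
from plant import read_state, eyes
def cam(n,f=None):
    c=eyes.read_camera(n)
    if f: cv2.imwrite(f"pics/{f}.png",c["image"][:,:,::-1])
    return c
def ray(c,p):
    f=240/np.tan(np.radians(c["vfov"])/2);T=np.array(c["cam_to_world"])
    d=T[:3,:3]@np.array([(p[0]-c["cx"])/f,-(p[1]-c["cy"])/f,-1]);return T[:3,3],d
def plane(c,p,z):
    o,d=ray(c,p);return (o+d*(z-o[2])/d[2])[:2]
def tri(c1,p1,c2,p2):
    (a,d),(b,e)=ray(c1,p1),ray(c2,p2)
    s,t=np.linalg.lstsq(np.c_[d,-e],b-a,rcond=None)[0];P,Q=a+s*d,b+t*e
    return (P+Q)/2,np.linalg.norm(P-Q)
def red(c):
    h=cv2.cvtColor(np.ascontiguousarray(c["image"]),cv2.COLOR_RGB2HSV)
    return ((((h[...,0]<6)|(h[...,0]>174))&(h[...,1]>190)&(h[...,2]>60))*255).astype(np.uint8)
def blobs(m,lo=60):
    n,l,s,ce=cv2.connectedComponentsWithStats(m)
    return [(ce[i],s[i]) for i in range(1,n) if s[i][4]>lo]
E
python3 - <<'E'
from h import *
t=dict(np.load("top0.npz"));s=dict(np.load("scene0.npz"))
T=blobs(red(t));S=blobs(red(s),40)
for c,st in T:
    best=sorted([(tri(t,c,s,d)[1],*np.round(tri(t,c,s,d)[0],3),*np.round(d)) for d,_ in S])[0]
    print("cap",np.round(c,1),st[2:],"z.092:",np.round(plane(t,c,.085),3),"tri",np.round(best,4))
print([ (np.round(d),x[4]) for d,x in S])
g=cv2.cvtColor(t["image"],cv2.COLOR_RGB2HSV);
m=((g[...,2]<88)&(g[...,1]<70)).astype(np.uint8)*255
for nm,(x,y) in dict(small=(253,282),large=(329,269),sq=(401,288),ob=(453,317)).items():
    w=np.zeros_like(m);cv2.circle(w,(x,y),36,255,-1)
    for thr in (75,):
        k=m&w;n,l,st,ce=cv2.connectedComponentsWithStats(k);i=1+np.argmax(st[1:,4]);k=(l==i).astype(np.uint8)
        ct=max(cv2.findContours(k,0,2)[0],key=cv2.contourArea);h=cv2.convexHull(ct)[:,0]
        P=np.array([plane(t,p,.01) for p in h],np.float32)*1000
        r=cv2.minAreaRect(P);print(nm,"rect",np.round(r[0],1),np.round(r[1],1),round(r[2],1),"circ",[np.round(v,1) for v in cv2.minEnclosingCircle(P)])
im=t["image"][:,:,::-1]
def crop(x,y,w=80,h=60,z=5): return cv2.resize(im[y-h//2:y+h//2,x-w//2:x+w//2],None,fx=z,fy=z,interpolation=cv2.INTER_CUBIC)
cv2.imwrite("pics/crop.png",np.vstack([np.hstack([crop(254,195),crop(184,312)]),np.hstack([crop(381,185),crop(329,269)])]))
E
```

```text
cap [381.1 179.6] [ 15  15 165] z.092: [ 0.625 -0.122] tri [ 2.15e-02  5.85e-01 -9.30e-02  2.38e-01  2.89e+02  2.06e+02]
cap [253.1 191.7] [ 14  15 153] z.092: [0.6   0.136] tri [3.90e-03 6.02e-01 1.38e-01 7.90e-02 3.80e+02 2.23e+02]
cap [470.5 218.3] [ 26  26 515] z.092: [ 0.545 -0.3  ] tri [ 2.30e-03  5.49e-01 -3.04e-01  6.90e-02  1.90e+02  2.88e+02]
cap [159.4 225.9] [ 31  29 564] z.092: [0.53  0.319] tri [5.00e-03 5.38e-01 3.32e-01 5.10e-02 4.26e+02 1.86e+02]
cap [332.9 263.4] [ 15  16 179] z.092: [ 0.455 -0.023] tri [ 4.30e-03  4.56e-01 -2.10e-02  8.40e-02  2.89e+02  2.06e+02]
cap [179.8 310.5] [ 14  14 168] z.092: [0.364 0.271] tri [4.20e-03 3.65e-01 2.75e-01 8.00e-02 3.71e+02 1.47e+02]
[(array([371., 147.]), np.int32(98)), (array([426., 186.]), np.int32(285)), (array([289., 206.]), np.int32(141)), (array([380., 223.]), np.int32(146)), (array([190., 288.]), np.int32(76))]
small rect [422.8 147.2] [60.7 87.9] 22.6 circ [array([415. , 144.2]), np.float64(47.2)]
large rect [451.3 -33.3] [111.8  78.1] 89.9 circ [array([456.5, -34.5]), np.float64(57.7)]
sq rect [ 411.9 -170.2] [75.  86.7] 22.7 circ [array([ 411.4, -168.1]), np.float64(53.1)]
ob rect [ 351.1 -274.4] [101.7  71.7] 53.7 circ [array([ 351.6, -273.4]), np.float64(59.4)]
```

View pics/crop.png

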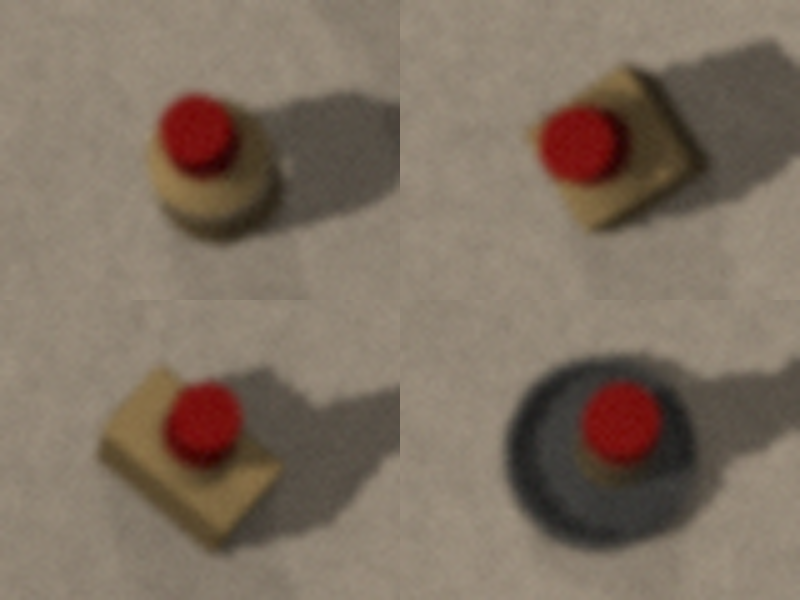

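The crop confirms all four by cap and body shape: round, square, oblong, and small in the tray. Tray masks caught shadow, so I'll redo those by saturation and compute body yaws from corners.

```bash
python3 - <<'E'
from h import *
t=dict(np.load("top0.npz"))
g=cv2.cvtColor(t["image"],cv2.COLOR_RGB2HSV)
for p in [(253,282),(315,270),(401,288),(453,317),(280,281),(365,254),(230,300)]: print(p,t["image"][p[1],p[0]],g[p[1],p[0]])
b=t["image"].astype(int);m=((b[...,0]-b[...,2]<9)&(g[...,2]<100)).astype(np.uint8)*255
for nm,(x,y) in dict(small=(253,282),large=(329,269),sq=(401,288),ob=(453,317)).items():
    w=np.zeros_like(m);cv2.circle(w,(x,y),36,255,-1)
    k=cv2.morphologyEx(m&w,cv2.MORPH_OPEN,np.ones((3,3)));n,l,st,ce=cv2.connectedComponentsWithStats(k);k=(l==1+np.argmax(st[1:,4])).astype(np.uint8)
    h=cv2.convexHull(max(cv2.findContours(k,0,2)[0],key=cv2.contourArea))[:,0]
    P=np.array([plane(t,p,.012) for p in h],np.float32)*1000
    r=cv2.minAreaRect(P);print(nm,"rect",np.round(r[0],1),np.round(r[1],1),round(r[2],1),"ell",[np.round(v,1) for v in cv2.fitEllipse(P)[:2]])
Q=dict(sq=[(189.6,295),(203,314),(182.4,327.6),(170,308)],ob=[(361,183),(373,168.6),(397,188),(383.4,203)])
for n,q in Q.items():
    P=np.array([plane(t,p,.046) for p in q]);e=np.roll(P,-1,0)-P
    print(n,np.round(P.mean(0),3),np.round(np.linalg.norm(e,axis=1),3),np.round(np.degrees(np.arctan2(e[:,1],e[:,0])),1))
from scipy.spatial.transform import Rotation as R
print(R.from_rotvec(read_state()["orientation"]).as_matrix().round(3))
E
```

```text
(253, 282) [68 65 64] [ 8 15 68]
(315, 270) [43 44 41] [40 17 44]
(401, 288) [66 64 60] [20 23 66]
(453, 317) [63 62 60] [20 12 63]
(280, 281) [150 137 121] [ 17  49 150]
(365, 254) [93 85 74] [17 52 93]
(230, 300) [87 77 67] [15 59 87]
small rect [425.2 142.3] [56.5 54.2] 89.9 ell [array([424.5, 142.3]), array([58.3, 58.6])]
large rect [447.7 -15.5] [77.8 69.9] 60.6 ell [array([451.2, -17.1]), array([75.9, 78.2])]
sq rect [ 409.9 -165.4] [72.7 74.9] 23.3 ell [array([ 411.2, -165.5]), array([85.3, 93.5])]
ob rect [ 350.4 -271.7] [96.  64.9] 54.3 ell [array([ 352. , -268.7]), array([ 76. , 125.4])]
sq [0.364 0.269] [0.047 0.048 0.047 0.046] [-143.2  123.8   34.4  -55.8]
ob [ 0.624 -0.121] [0.041 0.065 0.044 0.063] [ -39.4 -130.5  137.8   46.9]
[[ 0.923  0.385 -0.001]
 [ 0.385 -0.923  0.002]
 [ 0.    -0.002 -1.   ]]
```

play_rows(targets=[2.5, -2.5, 0, 0, 5.5, -5.4, 0, 0, 8.5, -8.3, 0, 0, 11.5, -11.2, 0, 0, 14.5, -14.2, 0, 0, 17.5, -17.2, 0, 0, 19.5, -19.2, 0, 0, 20.5, -20.2, 0, 0], grip=6.0)

```text
t: 0.77
tool_pos: [0.3432, -0.2851, 0.1802]
orientation: [-3.079, -0.62, -0.001]
force: [-0.5, -0.5, 0.5]
opening: 0.0601
gripper_force: 0.0
```

play_rows(targets=[2.5, -2.5, 0, 0, 5.5, -5.4, 0, 0, 8.5, -8.3, 0, 0, 11.5, -11.2, 0, 0, 14.5, -14.2, 0, 0, 17.5, -17.2, 0, 0, 19.5, -19.2, 0, 0, 20.5, -20.2, 0, 0])

```text
t: 1.43
tool_pos: [0.4544, -0.0196, 0.1802]
orientation: [-3.078, -0.621, -0.0]
force: [-0.1, -0.7, 0.4]
opening: 0.0602
gripper_force: 0.0
```

play_rows(targets=[0, 0.2, 1, 0, 0, 0.2, 3, 0, 0, 0.2, 5, 0, 0, 0.2, 6, 0, 0, 0.2, 6.5, 0, 0, 0.2, 6.5, 0])

```text
t: 1.93
tool_pos: [0.4533, -0.0255, 0.114]
orientation: [-3.08, -0.615, 0.004]
force: [0.5, -0.3, 0.0]
opening: 0.06
gripper_force: 0.0
```

```bash
python3 - <<'E'
from h import *
s=cam("scene","s1");t=cam("top","t1")
a=s["image"][150:270,220:360,::-1];b=t["image"][200:320,260:400,::-1]
cv2.imwrite("pics/c1.png",np.hstack([cv2.resize(x,None,fx=2.8,fy=2.8,interpolation=2) for x in (a,b)]))
print(read_state()["tool_pos"])
E
```

```text
[ 0.45489692 -0.02558655  0.11615631]
```

View pics/c1.png

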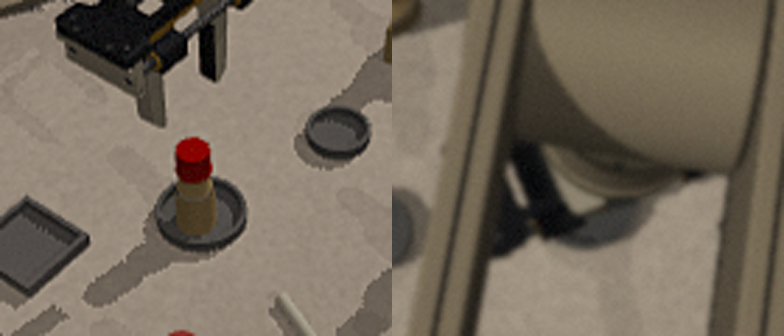

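```bash
cat >> h.py <<'E'
def proj(c,P):
    f=240/np.tan(np.radians(c["vfov"])/2);T=np.array(c["cam_to_world"]);q=T[:3,:3].T@(np.array(P)-T[:3,3])
    return np.round([c["cx"]+f*q[0]/-q[2],c["cy"]-f*q[1]/-q[2]],1)
E
python3 - <<'E'
from h import *
s=cam("scene");p=read_state()["tool_pos"]
from scipy.spatial.transform import Rotation as R
y=R.from_rotvec(read_state()["orientation"]).as_matrix()[:,1]
print(p,[proj(s,p+k*y) for k in(-.035,-.03,0,.03,.035)],"cap top",proj(s,[.455,-.022,.096]), proj(s,[.455,-.022,.068]))
E
```

```text
[ 0.45527367 -0.02555643  0.11659073] [array([295.6, 188.8]), array([294.2, 190. ]), array([286. , 197.2]), array([277.5, 204.5]), array([276.1, 205.8])] cap top [287.6 202.8] [288.1 210.9]
```

The cap matches its prediction, but the fingertips appear about 11 px too high. I'll check again at rest before going lower.

```bash
python3 - <<'E'
from h import *
for i in range(3):
    s=cam("scene","s2");r=read_state();print(r["t"],r["tool_pos"].round(4) if hasattr(r["tool_pos"],"round") else r["tool_pos"],np.round(r["q"],3))
a=s["image"][140:230,230:350,::-1]
cv2.imwrite("pics/c2.png",cv2.resize(a,None,fx=6,fy=6,interpolation=2))
E
```

```text
2.1333 [ 0.4555 -0.0255  0.1168] [-0.168 -0.233  1.956 -0.     1.416  1.008]
2.1833 [ 0.4555 -0.0254  0.1168] [-0.168 -0.233  1.956  0.     1.416  1.008]
2.2333 [ 0.4554 -0.0253  0.1166] [-0.168 -0.233  1.956 -0.     1.416  1.008]
```

View pics/c2.png

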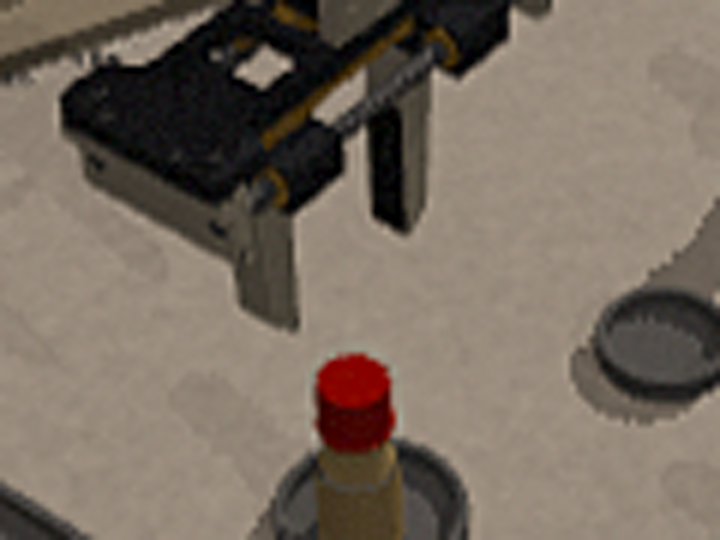

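The fingertip midpoint is at about (285.5,185.5) where (286,197) is predicted, so the tool may be offset. I'll move to a spot where both cameras see the tips and triangulate them.

play_rows(targets=[1, -2, -1.5, 0, 2.5, -4.5, -3, 0, 4.5, -7.5, -3, 0, 6.5, -10.5, -3, 0, 8, -13.5, -3, 0, 9.5, -15.5, -3, 0, 10.5, -17, -3, 0, 10.5, -17.3, -3, 0])

```text
t: 2.9
tool_pos: [0.4856, 0.1779, 0.1462]
orientation: [-3.079, -0.62, -0.002]
force: [-0.7, 1.2, 0.3]
opening: 0.0602
gripper_force: 0.0
```

```bash
python3 - <<'E'
from h import *
s=cam("scene","s3");s=cam("scene","s3");t=cam("top","t3");p=read_state()["tool_pos"]
from scipy.spatial.transform import Rotation as R
y=R.from_rotvec(read_state()["orientation"]).as_matrix()[:,1]
print(p)
out=[]
for c in(s,t):
    q=proj(c,p);print([proj(c,p+k*y) for k in(-.038,0,.038)])
    u,v=q.astype(int);u0,v0=max(0,u-50),max(0,v-60);print("crop",u0,v0)
    im=cv2.resize(np.ascontiguousarray(c["image"][v0:v0+120,u0:u0+100,::-1]),None,fx=4,fy=4,interpolation=2);out.append(im)
cv2.imwrite("pics/c3.png",np.hstack(out))
E
```

```text
[0.48496079 0.17469594 0.14576046]
[array([375. , 158.4]), array([366.3, 166.7]), array([357.3, 175.3])]
crop 316 106
[array([207.5, 251.1]), array([226.8, 243.3]), array([246. , 235.5])]
crop 176 183
```

View pics/c3.png

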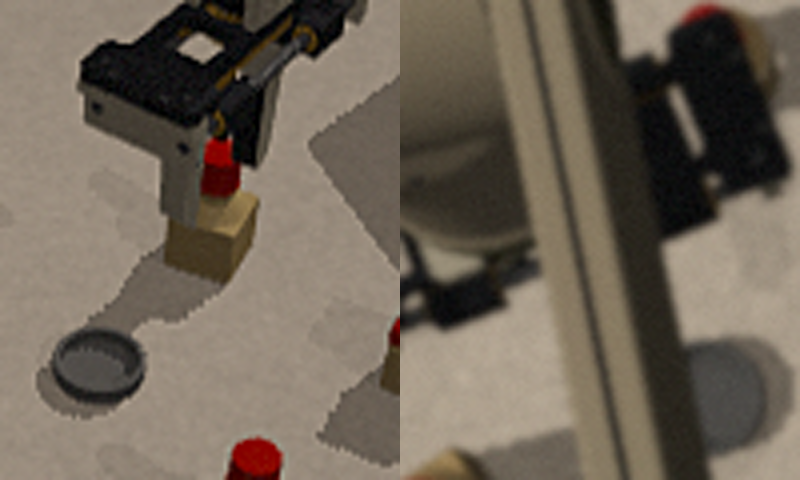

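```bash
python3 - <<'E'
from h import *
t=dict(np.load("top0.npz"));s=dict(np.load("scene0.npz"))
for z in(.23,.26,.30):print(z,plane(t,(223.5,233),z).round(3))
for z in(.10,.146,.19):print("scene tips",z,plane(s,(370,153),z).round(3))
for z in(.117,.157):print("scene tips1",z,plane(s,(285.5,185.5),z).round(3))
E
python3 - <<'E'
import cv2
a=cv2.imread("pics/t3.png")[150:330,110:310];b=cv2.imread("pics/s3.png")[60:200,290:450]
cv2.imwrite("pics/c4.png",cv2.hconcat([cv2.resize(a,(440,396),interpolation=2),cv2.resize(b,(352,308),interpolation=2) if 0 else cv2.copyMakeBorder(cv2.resize(b,(352,308),interpolation=2),0,88,0,0,0)]))
E
```

```text
0.23 [0.489 0.166]
0.26 [0.483 0.161]
0.3 [0.476 0.153]
scene tips 0.1 [0.404 0.245]
scene tips 0.146 [0.448 0.21 ]
scene tips 0.19 [0.49  0.177]
scene tips1 0.117 [ 0.421 -0.009]
scene tips1 0.157 [ 0.459 -0.027]
```

View pics/c4.png

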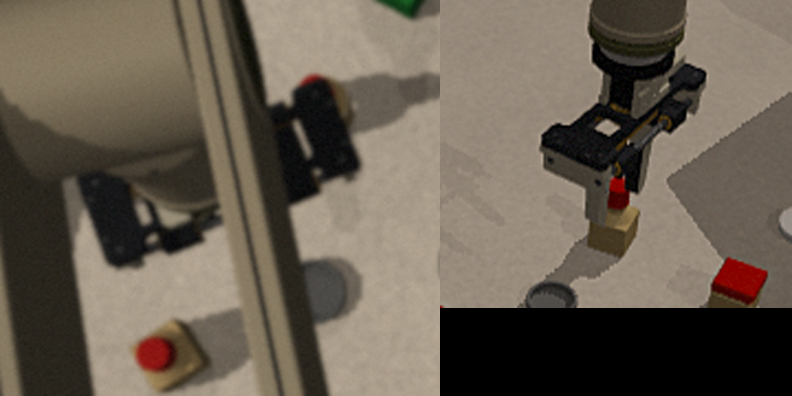

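Both views agree with the reported xy. Only the visible tip height differs, by about +42 mm, so descending over the cap is safe laterally. I'll go back and descend, watching force and picture.

play_rows(targets=[-1, 2, 0, 0, -3, 5, 0, 0, -5, 8, 0, 0, -7, 11, 0, 0, -9, 14, 0, 0, -10, 16, 0, 0, -10.3, 17, 0, 0, -10.3, 17, 0, 0])

```text
t: 3.72
tool_pos: [0.4552, -0.0243, 0.1459]
orientation: [3.081, 0.609, 0.001]
force: [0.2, 0.4, -0.3]
opening: 0.0601
gripper_force: 0.0
```

play_rows(targets=[0, 0, 1, 0, 0, 0, 2.5, 0, 0, 0, 4, 0, 0, 0, 5.5, 0, 0, 0, 6.5, 0, 0, 0, 7.5, 0, 0, 0, 8, 0, 0, 0, 8, 0])

```text
t: 4.38
tool_pos: [0.4544, -0.0208, 0.0641]
orientation: [-3.079, -0.617, 0.003]
force: [-0.3, 0.2, -0.4]
opening: 0.06
gripper_force: 0.0
```

```bash
python3 - <<'E'
from h import *
s=cam("scene");s=cam("scene","s5")
a=s["image"][140:250,220:360,::-1]
cv2.imwrite("pics/c5.png",cv2.resize(a,None,fx=5,fy=5,interpolation=2))
r=read_state();print(r["tool_pos"],r["force"])
E
```

```text
[ 0.45554584 -0.02130952  0.0657895 ] [-0.13661645  0.12181756 -0.12685904]
```

View pics/c5.png

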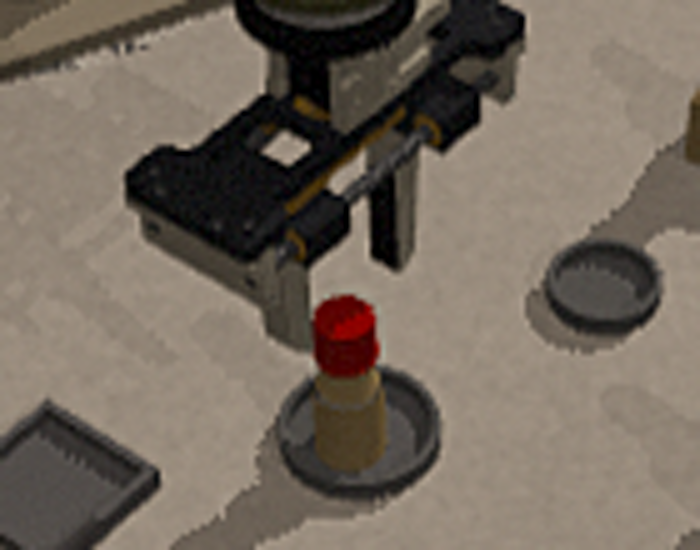

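play_rows(targets=[0, 0, 0.5, 0, 0, 0, 1.2, 0, 0, 0, 2, 0, 0, 0, 2.8, 0, 0, 0, 3.5, 0, 0, 0, 4, 0, 0, 0, 4.2, 0, 0, 0, 4.2, 0])

```text
t: 5.15
tool_pos: [0.4547, -0.0215, 0.0227]
orientation: [-3.08, -0.616, 0.002]
force: [-0.1, -0.6, 0.3]
opening: 0.06
gripper_force: 0.0
```

play_rows(targets=[0, 0, 0, 0, 0, 0, 0, 0, 0, 0, 0, 0, 0, 0, 0, 0, 0, 0, 0, 0, 0, 0, 0, 0, 0, 0, 0, 0, 0, 0, 0, 0], grip=2, grip_force=12)

```text
t: 5.82
tool_pos: [0.4556, -0.0216, 0.0238]
orientation: [3.08, 0.616, 0.001]
force: [1.1, 0.0, 1.8]
opening: 0.0297
gripper_force: 12.0
```

```bash
python3 - <<'E'
from h import *
s=cam("scene","s6")
a=s["image"][140:250,220:360,::-1]
cv2.imwrite("pics/c6.png",cv2.resize(a,None,fx=5,fy=5,interpolation=2))
r=read_state();print(r["tool_pos"],r["force"],r["opening"],r["gripper_force"])
E
```

```text
[ 0.45556892 -0.02155586  0.02377366] [ 0.16641149 -0.98123997  1.69208425] 0.029986255904057856 11.999988108873367
```

View pics/c6.png

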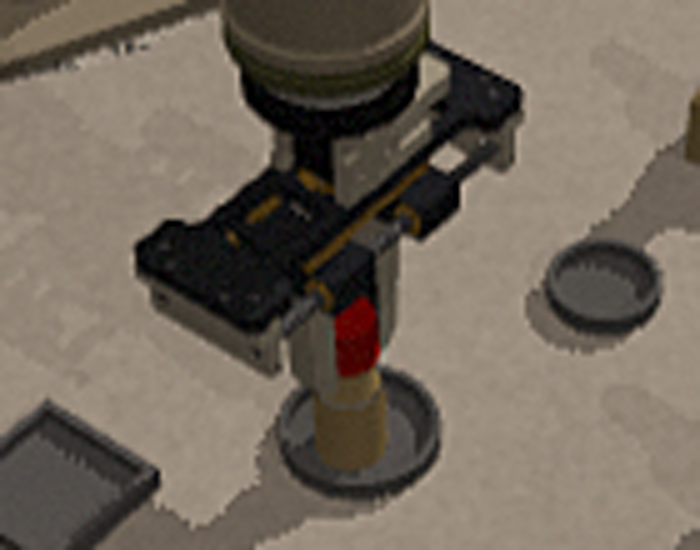

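Opening 30 mm means the cap is gripped. The reported z reads about 42 mm below the real tip, so I'll use relative heights. Lift and carry to the small tray.

play_rows(targets=[0, 0, -0.5, 0, 0, 0, -1.5, 0, 0, 0, -3, 0, 0, 0, -4.5, 0, 0, 0, -5.5, 0, 0, 0, -6, 0], grip_force=20)

```text
t: 6.37
tool_pos: [0.4566, -0.0217, 0.0859]
orientation: [3.08, 0.616, 0.004]
force: [-0.1, -0.1, -0.9]
opening: 0.0296
gripper_force: 20.0
```

play_rows(targets=[0.2, -1, 0, 0, 0.5, -2.5, 0, 0, 0.9, -4.5, 0, 0, 1.4, -6.5, 0, 0, 1.8, -8.5, 0, 0, 2.2, -10.5, 0, 0, 2.6, -12.5, 0, 0, 2.9, -14, 0, 0])

```text
t: 7.03
tool_pos: [0.4267, 0.1208, 0.0826]
orientation: [-3.08, -0.617, 0.003]
force: [-0.2, -0.8, -0.6]
opening: 0.0299
gripper_force: 20.0
```

play_rows(targets=[0.3, -1, 0, 0, 0.5, -2, 0, 0, 0.5, -2.3, 0, 0, 0.5, -2.3, 0, 0])

```text
t: 7.37
tool_pos: [0.4236, 0.1425, 0.0832]
orientation: [3.08, 0.618, -0.001]
force: [-0.1, -0.7, 0.1]
opening: 0.0297
gripper_force: 20.0
```

```bash
python3 - <<'E'
from h import *
s=cam("scene","s7");s=cam("scene","s7");t=cam("top","t7")
r=read_state();print(r["tool_pos"],r["force"],r["opening"],r["gripper_force"],r["t"])
for c,n in((s,"s"),(t,"t")): print(n,[(np.round(a,1),b) for a,b in blobs(red(c),25)])
# visible large tray now empty (top view)
g=cv2.cvtColor(t["image"],cv2.COLOR_RGB2HSV);b=t["image"].astype(int);m=((b[...,0]-b[...,2]<9)&(g[...,2]<100)).astype(np.uint8)*255
w=np.zeros_like(m);cv2.circle(w,(329,269),30,255,-1);k=cv2.morphologyEx(m&w,cv2.MORPH_OPEN,np.ones((3,3)))
h=cv2.convexHull(np.argwhere(k)[:,::-1].astype(np.float32))[:,0];P=np.array([plane(t,p,.012) for p in h],np.float32)*1000
print("large",[np.round(v,1) for v in cv2.fitEllipse(P)[:2]])
cv2.imwrite("pics/c7.png",cv2.resize(s["image"][90:230,270:420,::-1],None,fx=4,fy=4,interpolation=2))
E
```

```text
[0.4241022  0.14143793 0.08344413] [ 0.11592876 -0.00529819 -0.90165274] 0.028977708707682247 19.999654591083527 7.5167
s [(array([370.8, 147.2]), array([366, 141,  10,  14, 106], dtype=int32)), (array([343.9, 157.5]), array([341, 150,   7,  16,  94], dtype=int32)), (array([426.1, 186.8]), array([414, 177,  25,  21, 304], dtype=int32)), (array([379.4, 223.3]), array([373, 216,  13,  16, 154], dtype=int32))]
t [(array([381. , 179.7]), array([374, 173,  15,  15, 171], dtype=int32)), (array([253.4, 191.5]), array([247, 185,  14,  15, 149], dtype=int32)), (array([471. , 217.9]), array([459, 206,  25,  25, 471], dtype=int32)), (array([183. , 310.2]), array([180, 304,   7,  14,  84], dtype=int32))]
large [array([451.8, -16.9]), array([76.4, 78.5])]
```

View pics/c7.png

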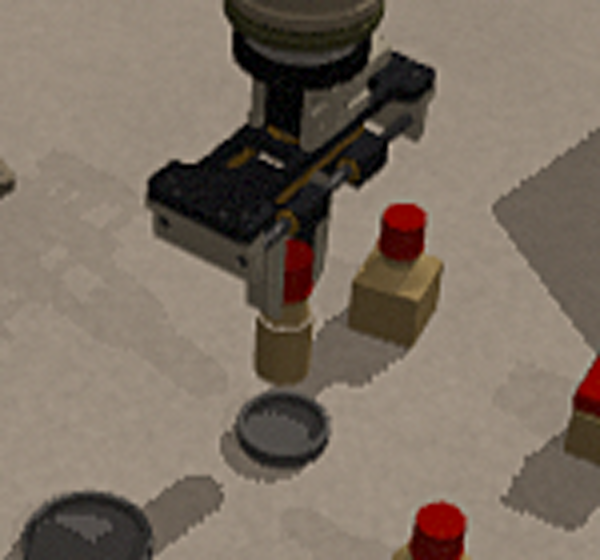

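```bash
python3 - <<'E'
from h import *
s=dict(np.load("scene0.npz"))
print("base",plane(s,(340.9,181.5),.064).round(4),"tray by scene",plane(s,(270+283/4,90+428/4),.012).round(4), "pred base px",proj(s,[.4245,.1423,.064]))
E
```

```text
base [0.4266 0.1447] tray by scene [0.4309 0.1444] pred base px [339.7 181.3]
```

Bottle base and tray agree within a few mm. Lower and release.

play_rows(targets=[0.1, 0, 1, 0, 0.3, 0, 2.2, 0, 0.3, 0, 3.4, 0, 0.3, 0, 4.4, 0, 0.3, 0, 5.1, 0, 0.3, 0, 5.6, 0, 0.3, 0, 5.9, 0, 0.3, 0, 6, 0])

```text
t: 8.18
tool_pos: [0.4272, 0.143, 0.0236]
orientation: [3.08, 0.616, 0.001]
force: [0.3, -1.6, 6.8]
opening: 0.0295
gripper_force: 20.0
```

play_rows(targets=[0, 0, 0, 0, 0, 0, 0, 0, 0, 0, 0, 0, 0, 0, 0, 0, 0, 0, 0, 0], grip=6)

```text
t: 8.6
tool_pos: [0.4269, 0.1432, 0.0237]
orientation: [-3.081, -0.616, -0.001]
force: [0.8, -0.1, 0.6]
opening: 0.0576
gripper_force: 0.0
```

play_rows(targets=[0, 0, -1, 0, 0, 0, -3, 0, 0, 0, -6, 0, 0, 0, -9, 0, 0, 0, -11.5, 0, 0, 0, -12, 0])

```text
t: 9.1
tool_pos: [0.4297, 0.1438, 0.1496]
orientation: [-3.08, -0.616, -0.013]
force: [0.9, 0.5, 2.0]
opening: 0.06
gripper_force: 0.0
```

```bash
python3 - <<'E'
from h import *
s=cam("scene","s8");s=cam("scene","s8")
r=read_state();print(r["tool_pos"],r["force"],r["q"])
print([(np.round(a,1),b) for a,b in blobs(red(s),25)],"pred cap centroid",proj(s,[.428,.143,.087]),proj(s,[.428,.143,.083]))
E
```

```text
[0.42831691 0.14351879 0.14603019] [0.11656677 0.32795621 0.21068357] [ 2.09737313e-01 -2.69922066e-01  1.93285028e+00 -7.70317422e-06
  1.47421532e+00  1.38565478e+00]
[(array([370.8, 147.3]), array([366, 141,  10,  14, 109], dtype=int32)), (array([342. , 176.1]), array([336, 169,  12,  15, 126], dtype=int32)), (array([426.2, 186.7]), array([414, 177,  25,  21, 301], dtype=int32)), (array([379.5, 223.4]), array([373, 216,  13,  16, 154], dtype=int32))] pred cap centroid [341.1 175.4] [341.  176.5]
```

Small bottle is standing in its tray (6.8 N contact, cap at the predicted pixel). Now the round bottle.

play_rows(targets=[1.5, 0.7, 0, 0, 4, 1.8, 0, 0, 7, 3.2, 0, 0, 10, 4.6, 0, 0, 12.5, 5.8, 0, 0, 14.5, 6.7, 0, 0, 15.5, 7.2, 0, 0, 15.7, 7.3, 0, 0])

```text
t: 9.87
tool_pos: [0.6001, 0.1356, 0.1409]
orientation: [-3.081, -0.615, 0.005]
force: [-0.6, 0.3, 0.6]
opening: 0.0602
gripper_force: 0.0
```

play_rows(targets=[0, 0, 1, 0, 0, 0, 2.5, 0, 0, 0, 4.5, 0, 0, 0, 6, 0, 0, 0, 7, 0, 0, 0, 7, 0])

```text
t: 10.37
tool_pos: [0.5963, 0.136, 0.0696]
orientation: [-3.08, -0.617, 0.01]
force: [-1.1, 0.0, -0.5]
opening: 0.0604
gripper_force: 0.0
```

```bash
python3 - <<'E'
from h import *
s=cam("scene","s9");s=cam("scene","s9")
r=read_state();print(r["tool_pos"],r["force"],r["q"])
p=r["tool_pos"];print("TCP axis proj at z .09",proj(s,[p[0],p[1],.082]),[np.round(a,1) for a,b in blobs(red(s),25)])
E
```

```text
[0.59887913 0.13623026 0.07314764] [0.14139569 0.18812705 0.72507064] [1.40171194e-01 2.41645754e-01 1.56226025e+00 5.72279326e-05
 1.33886504e+00 1.31593655e+00]
TCP axis proj at z .09 [377.4 221.8] [array([367.6, 148. ]), array([341.8, 172.9]), array([340.3, 180.5]), array([426., 187.]), array([379.6, 223.8]), array([196.1, 287.2])]
```

play_rows(targets=[0.4, 0.1, 0.5, 0, 0.4, 0.1, 1.5, 0, 0.4, 0.1, 2.7, 0, 0.4, 0.1, 3.8, 0, 0.4, 0.1, 4.6, 0, 0.4, 0.1, 5.1, 0, 0.4, 0.1, 5.3, 0, 0.4, 0.1, 5.3, 0])

```text
t: 11.13
tool_pos: [0.6033, 0.1367, 0.0196]
orientation: [-3.08, -0.616, 0.002]
force: [0.2, 0.2, 0.1]
opening: 0.0601
gripper_force: 0.0
```

play_rows(targets=[0, 0, 0, 0, 0, 0, 0, 0, 0, 0, 0, 0, 0, 0, 0, 0, 0, 0, 0, 0, 0, 0, 0, 0, 0, 0, 0, 0, 0, 0, 0, 0], grip=2, grip_force=20)

```text
t: 11.8
tool_pos: [0.6041, 0.1369, 0.0208]
orientation: [-3.081, -0.616, -0.001]
force: [-0.2, 0.3, 1.6]
opening: 0.0296
gripper_force: 20.0
```

play_rows(targets=[0, 0, -0.5, 0, 0, 0, -1.5, 0, 0, 0, -3, 0, 0, 0, -5, 0, 0, 0, -6.5, 0, 0, 0, -7, 0, 0, 0, -7, 0])

```text
t: 12.38
tool_pos: [0.6055, 0.1369, 0.0931]
orientation: [3.08, 0.616, 0.006]
force: [-0.1, -0.1, -1.5]
opening: 0.0297
gripper_force: 20.0
```

play_rows(targets=[-1, 0.4, 0, 0, -3, 1.2, 0, 0, -6, 2.5, 0, 0, -9, 3.8, 0, 0, -12, 5, 0, 0, -15, 6.3, 0, 0, -17.5, 7.4, 0, 0, -19, 8, 0, 0])

```text
t: 13.05
tool_pos: [0.4564, -0.0116, 0.089]
orientation: [-3.081, -0.615, 0.004]
force: [-0.3, -0.5, -1.6]
opening: 0.0296
gripper_force: 20.0
```

play_rows(targets=[-0.6, 0.3, 0, 0, -0.9, 0.4, 0, 0, -0.9, 0.4, 0, 0, -0.9, 0.4, 0, 0])

```text
t: 13.38
tool_pos: [0.4529, -0.0168, 0.0904]
orientation: [-3.08, -0.616, -0.0]
force: [0.1, 0.2, -2.3]
opening: 0.0296
gripper_force: 20.0
```

```bash
python3 - <<'E'
from h import *
s=cam("scene","s10");s=cam("scene","s10")
r=read_state();p=r["tool_pos"];print(p,r["opening"],r["gripper_force"])
print("pred cap",proj(s,[p[0],p[1],.152]),"pred base",proj(s,[p[0],p[1],.07]),"tray",proj(s,[.4515,-.017,.012]),[(np.round(a,1),b) for a,b in blobs(red(s),25)])
cv2.imwrite("pics/c10.png",cv2.resize(s["image"][130:270,220:370,::-1],None,fx=4,fy=4,interpolation=2))
E
```

```text
[ 0.45305913 -0.01666037  0.09050135] 0.030029421917664462 19.999548196792603
pred cap [288.4 184.1] pred base [289.7 209. ] tray [290.1 224.7] [(array([370.8, 147.3]), array([366, 141,  10,  14, 112], dtype=int32)), (array([342. , 176.1]), array([336, 169,  12,  15, 126], dtype=int32)), (array([290.9, 184.7]), array([287, 177,   9,  16, 113], dtype=int32)), (array([426.1, 186.7]), array([414, 177,  25,  21, 304], dtype=int32))]
```

View pics/c10.png

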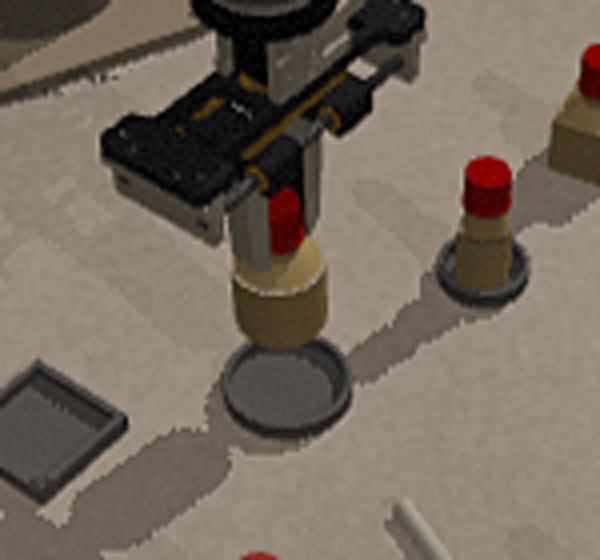

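The small bottle stands in its tray. The round bottle hangs over the large tray, body at px 290 and tray at px 291.8. Small shift, then lower.

play_rows(targets=[0.1, 0, 1, 0, 0.2, -0.1, 2.2, 0, 0.2, -0.1, 3.4, 0, 0.2, -0.1, 4.5, 0, 0.2, -0.1, 5.4, 0, 0.2, -0.1, 6, 0, 0.2, -0.1, 6.4, 0, 0.2, -0.1, 6.6, 0])

```text
t: 14.15
tool_pos: [0.4538, -0.0151, 0.0246]
orientation: [-3.079, -0.616, 0.001]
force: [-7.7, 5.1, 18.2]
opening: 0.0299
gripper_force: 20.0
```

play_rows(targets=[0, 0, 0, 0, 0, 0, 0, 0])

```text
t: 14.32
tool_pos: [0.4544, -0.0157, 0.0248]
orientation: [3.08, 0.616, 0.001]
force: [1.5, 0.7, -1.4]
opening: 0.0298
gripper_force: 20.0
```

play_rows(targets=[0, 0, 0, 0, 0, 0, 0, 0, 0, 0, 0, 0, 0, 0, 0, 0, 0, 0, 0, 0], grip=6)

```text
t: 14.73
tool_pos: [0.4541, -0.0157, 0.0247]
orientation: [3.08, 0.616, 0.0]
force: [-0.6, -0.1, -0.3]
opening: 0.0574
gripper_force: 0.0
```

play_rows(targets=[0, 0, -1, 0, 0, 0, -3, 0, 0, 0, -6, 0, 0, 0, -9, 0, 0, 0, -11.5, 0, 0, 0, -12, 0])

```text
t: 15.23
tool_pos: [0.4569, -0.016, 0.1507]
orientation: [3.078, 0.616, 0.012]
force: [1.0, -0.7, 0.5]
opening: 0.06
gripper_force: 0.0
```

play_rows(targets=[0.2, -2, 0, 0, 0.5, -5, 0, 0, 0.8, -8.5, 0, 0, 1.1, -12, 0, 0, 1.5, -15.5, 0, 0, 1.8, -19, 0, 0, 2.1, -22, 0, 0, 2.3, -24, 0, 0])

```text
t: 15.9
tool_pos: [0.3816, 0.2171, 0.1447]
orientation: [-3.079, -0.618, -0.0]
force: [1.5, -0.0, 0.4]
opening: 0.0598
gripper_force: 0.0
```

play_rows(targets=[0.2, -2.5, 0, 0, 0.4, -5, 1, 0, 0.5, -5.9, 3, 0, 0.5, -5.9, 5, 0, 0.5, -5.9, 6.5, 0, 0.5, -5.9, 7, 0])

```text
t: 16.4
tool_pos: [0.3628, 0.2704, 0.0719]
orientation: [3.079, 0.617, -0.006]
force: [-0.3, -0.5, -0.1]
opening: 0.06
gripper_force: 0.0
```

```bash
python3 - <<'E'
from h import *
s=cam("scene","s11");s=cam("scene","s11");t=cam("top","t11")
r=read_state();print(r["tool_pos"],r["q"])
p=r["tool_pos"];print("TCP axis at cap",proj(s,[p[0],p[1],.08]),[(np.round(a,1),b[2:]) for a,b in blobs(red(s),25)])
print("pred round cap", proj(s,[.4525,-.016,.087]))
print("top",[np.round(a,1) for a,b in blobs(red(t),25)],"pred round",proj(t,[.4525,-.016,.089]))
E
```

```text
[0.36468718 0.2709764  0.0747626 ] [ 5.26104531e-01 -1.95733077e-01  2.00357359e+00 -5.44180586e-06
  1.33430181e+00  1.70227368e+00]
TCP axis at cap [369.  147.5] [(array([371.1, 147.3]), array([  9,  14, 103], dtype=int32)), (array([341.9, 176.2]), array([ 12,  15, 127], dtype=int32)), (array([426.2, 186.7]), array([ 25,  21, 302], dtype=int32)), (array([290.5, 204.9]), array([ 12,  16, 148], dtype=int32)), (array([186.9, 299.6]), array([ 26,  12, 133], dtype=int32))]
pred round cap [289.6 203.9]
top [array([381.2, 179.7]), array([471.1, 217.8]), array([159.6, 226.1]), array([329.6, 265. ]), array([248.2, 277.8]), array([176.8, 307.4])] pred round [329.2 264.3]
```

play_rows(targets=[0.2, -0.1, 0.5, 0, 0.2, -0.1, 1.5, 0, 0.2, -0.1, 2.7, 0, 0.2, -0.1, 3.8, 0, 0.2, -0.1, 4.6, 0, 0.2, -0.1, 5.1, 0, 0.2, -0.1, 5.4, 0, 0.2, -0.1, 5.4, 0])

```text
t: 17.22
tool_pos: [0.3658, 0.2726, 0.0198]
orientation: [3.08, 0.616, -0.002]
force: [1.3, 0.2, 1.5]
opening: 0.06
gripper_force: 0.0
```

play_rows(targets=[0, 0, 0, 0, 0, 0, 0, 0, 0, 0, 0, 0, 0, 0, 0, 0, 0, 0, 0, 0, 0, 0, 0, 0, 0, 0, 0, 0, 0, 0, 0, 0], grip=2, grip_force=20)

```text
t: 17.88
tool_pos: [0.3665, 0.273, 0.0208]
orientation: [-3.08, -0.616, -0.001]
force: [0.6, 0.3, 2.5]
opening: 0.0295
gripper_force: 20.0
```

play_rows(targets=[0, 0, -0.5, 0, 0, 0, -1.5, 0, 0, 0, -3, 0, 0, 0, -5, 0, 0, 0, -7.5, 0, 0, 0, -10, 0, 0, 0, -11.5, 0, 0, 0, -12, 0])

```text
t: 18.55
tool_pos: [0.3679, 0.2738, 0.1445]
orientation: [-3.079, -0.616, -0.008]
force: [0.6, -0.2, -2.0]
opening: 0.0295
gripper_force: 20.0
```

play_rows(targets=[-0.3, 1, 0, 0, -1, 3.3, 0, 0, -1.9, 6.5, 0, 0, -2.9, 9.8, 0, 0, -3.9, 13.1, 0, 0, -4.9, 16.4, 0, 0, -5.8, 19.5, 0, 0, -6.3, 21.1, 0, 0])

```text
t: 19.22
tool_pos: [0.3879, 0.0503, 0.1388]
orientation: [3.08, 0.613, -0.004]
force: [-0.2, 0.1, -2.1]
opening: 0.0294
gripper_force: 20.0
```

play_rows(targets=[-0.5, 2, 0, 0, -1.3, 4.8, 0, 0, -2.2, 7.8, 0, 0, -3.2, 10.8, 0, 0, -4.2, 14, 0, 0, -5, 17, 0, 0, -5.8, 19.5, 0, 0, -6.2, 20.7, 0, 0])

```text
t: 19.88
tool_pos: [0.41, -0.1639, 0.1388]
orientation: [-3.081, -0.612, 0.004]
force: [0.0, 0.7, -2.0]
opening: 0.0295
gripper_force: 20.0
```

play_rows(targets=[-0.1, 0.3, 1, 3, -0.2, 0.4, 3, 7, -0.2, 0.4, 5, 10, -0.2, 0.4, 6.5, 11, -0.2, 0.4, 7, 11, -0.2, 0.4, 7, 11])

```text
t: 20.38
tool_pos: [0.4091, -0.1643, 0.0681]
orientation: [-3.122, -0.319, 0.006]
force: [-1.4, -0.0, -1.7]
opening: 0.0296
gripper_force: 20.0
```

```bash
python3 - <<'E'
from h import *
s=cam("scene","s12");s=cam("scene","s12")
r=read_state();p=r["tool_pos"];print(p,r["orientation"],r["opening"],r["gripper_force"],r["q"])
print("pred base",proj(s,[p[0],p[1],.05]),"tray",proj(s,[.412,-.165,.012]))
cv2.imwrite("pics/c12.png",cv2.resize(s["image"][160:290,140:300,::-1],None,fx=4,fy=4,interpolation=2))
E
```

```text
[ 0.41111943 -0.16534423  0.07071727] [-3.12499663e+00 -3.19505548e-01  6.10702579e-04] 0.029355784471977463 19.999685883522034 [-4.98217278e-01 -2.25303084e-01  2.03651685e+00  3.30762758e-05
  1.33087202e+00  8.68795491e-01]
pred base [226.3 226. ] tray [228.8 236.5]
```

View pics/c12.png

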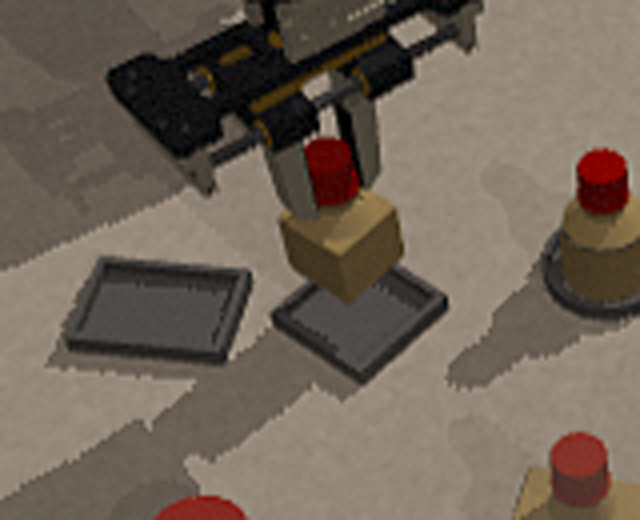

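The square bottle is aligned with its tray. Base midpoint px (226,224) matches the prediction and the tray is at (230,236.5). Lower.

play_rows(targets=[0.1, -0.1, 0.8, 0, 0.2, -0.2, 1.8, 0, 0.2, -0.2, 2.8, 0, 0.2, -0.2, 3.6, 0, 0.2, -0.2, 4.1, 0, 0.2, -0.2, 4.4, 0, 0.2, -0.2, 4.6, 0, 0.2, -0.2, 4.6, 0])

```text
t: 21.15
tool_pos: [0.4132, -0.1629, 0.0256]
orientation: [-3.125, -0.318, -0.0]
force: [-6.3, 5.7, 9.9]
opening: 0.0295
gripper_force: 20.0
```

play_rows(targets=[0, 0, 0, 0, 0, 0, 0, 0, 0, 0, 0, 0, 0, 0, 0, 0, 0, 0, 0, 0], grip=6)

```text
t: 21.57
tool_pos: [0.4129, -0.1633, 0.0245]
orientation: [3.125, 0.318, 0.0]
force: [0.5, 0.0, -0.6]
opening: 0.0572
gripper_force: 0.0
```

play_rows(targets=[0, 0, -1, 0, 0, 0, -3, 0, 0, 0, -6, 0, 0, 0, -9, 0, 0, 0, -11.5, 0, 0, 0, -12, 0])

```text
t: 22.07
tool_pos: [0.4155, -0.1646, 0.1506]
orientation: [3.121, 0.318, 0.01]
force: [1.3, -1.3, -0.2]
opening: 0.0599
gripper_force: 0.0
```

play_rows(targets=[1.5, 0, 0, 0, 4.5, 0, 0, 0, 8, 0, 0, 0, 11.5, 0, 0, 0, 15, 0.1, 0, 0, 18, 0.1, 0, 0, 20.5, 0.1, 0, 0, 21.6, 0.1, 0, 0])

```text
t: 22.73
tool_pos: [0.6268, -0.1195, 0.1438]
orientation: [-3.125, -0.32, 0.0]
force: [0.8, -0.9, -0.4]
opening: 0.0601
gripper_force: 0.0
```

play_rows(targets=[0, 0, 1, 0, 0, 0, 2.5, 0, 0, 0, 4.5, 0, 0, 0, 6, 0, 0, 0, 7, 0, 0, 0, 7, 0])

```text
t: 23.23
tool_pos: [0.6216, -0.1203, 0.0709]
orientation: [-3.124, -0.317, 0.008]
force: [-0.1, -0.2, -0.8]
opening: 0.0594
gripper_force: 0.0
```

```bash
python3 - <<'E'
from h import *
s=cam("scene","s13");s=cam("scene","s13");t=cam("top","t13")
r=read_state();p=r["tool_pos"];print(p,r["opening"])
h=cv2.cvtColor(s["image"],cv2.COLOR_RGB2HSV);m=(((h[...,0]<8)|(h[...,0]>172))&(h[...,1]>120)).astype(np.uint8)*255
print("TCP axis",proj(s,[p[0],p[1],.08]),[(np.round(a,1),b[2:]) for a,b in blobs(m,40)])
print("pred sq cap",proj(s,[.4125,-.1635,.086]))
T=[a for a,b in blobs(red(t),25)];print("top",[(np.round(a,1),plane(t,a,.089).round(3)) for a in T])
E
```

```text
[ 0.62483643 -0.12095925  0.07545103] 0.060062162140863684
TCP axis [283.6 275.3] [(array([341.4, 176.3]), array([ 12,  16, 164], dtype=int32)), (array([425.7, 187. ]), array([ 26,  21, 344], dtype=int32)), (array([225.7, 215.6]), array([ 15,  17, 193], dtype=int32)), (array([284.6, 276.8]), array([ 15,  19, 220], dtype=int32)), (array([189.5, 295.4]), array([ 28,  25, 518], dtype=int32))]
pred sq cap [225.1 215.8]
top [(array([382.1, 183.8]), array([ 0.615, -0.123])), (array([470.9, 218.4]), array([ 0.544, -0.299])), (array([159.6, 226. ]), array([0.529, 0.318])), (array([248.3, 278.2]), array([0.426, 0.141]))]
```

play_rows(targets=[0.3, 0.1, 0.5, 0, 0.3, 0.1, 1.5, 0, 0.3, 0.1, 2.7, 0, 0.3, 0.1, 3.8, 0, 0.3, 0.1, 4.6, 0, 0.3, 0.1, 5.1, 0, 0.3, 0.1, 5.4, 0, 0.3, 0.1, 5.4, 0])

```text
t: 24.05
tool_pos: [0.6271, -0.1208, 0.0194]
orientation: [-3.125, -0.318, 0.002]
force: [0.6, 0.0, -1.0]
opening: 0.06
gripper_force: 0.0
```

play_rows(targets=[0, 0, 0, 0, 0, 0, 0, 0, 0, 0, 0, 0, 0, 0, 0, 0, 0, 0, 0, 0, 0, 0, 0, 0, 0, 0, 0, 0, 0, 0, 0, 0], grip=2, grip_force=20)

```text
t: 24.72
tool_pos: [0.6281, -0.1211, 0.0209]
orientation: [3.125, 0.318, 0.001]
force: [-0.0, -1.3, 1.5]
opening: 0.0292
gripper_force: 20.0
```

play_rows(targets=[0, 0, -0.5, 0, 0, 0, -1.5, 0, 0, 0, -3, 0, 0, 0, -5, 0, 0, 0, -7.5, 0, 0, 0, -10, 0, 0, 0, -11.5, 0, 0, 0, -12, 0])

```text
t: 25.38
tool_pos: [0.6298, -0.1215, 0.1453]
orientation: [3.123, 0.318, 0.009]
force: [0.0, -0.6, -1.8]
opening: 0.0293
gripper_force: 20.0
```

play_rows(targets=[-0.7, 0.2, 0, 0, -2.2, 0.7, 0, 0, -4.4, 1.3, 0, 0, -6.8, 2, 0, 0, -9, 2.8, 0, 0, -11.3, 3.5, 0, 0, -13.6, 4.2, 0, 0, -15, 4.6, 0, 0])

```text
t: 26.05
tool_pos: [0.4866, -0.1967, 0.1383]
orientation: [-3.124, -0.317, 0.006]
force: [0.2, -0.9, -2.5]
opening: 0.0296
gripper_force: 20.0
```

play_rows(targets=[-2, 0.6, 0, 0, -4.4, 1.3, 0, 0, -6.8, 2, 0, 0, -9, 2.8, 0, 0, -11.3, 3.5, 0, 0, -13.3, 4.1, 0, 0, -14.5, 4.4, 0, 0, -15, 4.6, 0, 0])

```text
t: 26.72
tool_pos: [0.3498, -0.2714, 0.1387]
orientation: [-3.124, -0.315, 0.004]
force: [-0.1, -0.2, -1.0]
opening: 0.0294
gripper_force: 20.0
```

play_rows(targets=[0, 0, 1, -2, 0, 0, 3, -4, 0, 0, 5, -5, 0, 0, 6.5, -5, 0, 0, 7, -5, 0, 0, 7, -5])

```text
t: 27.22
tool_pos: [0.351, -0.2699, 0.0681]
orientation: [-3.105, -0.454, 0.004]
force: [-0.1, -0.4, -3.3]
opening: 0.0298
gripper_force: 20.0
```

```bash
python3 - <<'E'
from h import *
s=cam("scene","s14");s=cam("scene","s14")
r=read_state();p=r["tool_pos"];print(p,r["orientation"],r["opening"],r["gripper_force"],r["q"])
print("pred base",proj(s,[p[0],p[1],.05]),"tray",proj(s,[.352,-.2715,.012]))
cv2.imwrite("pics/c14.png",cv2.resize(s["image"][160:280,120:280,::-1],None,fx=5,fy=5,interpolation=2))
E
```

```text
[ 0.35255561 -0.27140228  0.07070876] [-3.10826609e+00 -4.54181062e-01  2.72272022e-04] 0.029565806622693487 19.999769032001495 [-7.71447473e-01 -2.19982456e-01  2.03204200e+00  5.84154251e-05
  1.32989193e+00  5.09147770e-01]
pred base [175.1 226.4] tray [178.5 236.5]
```

View pics/c14.png

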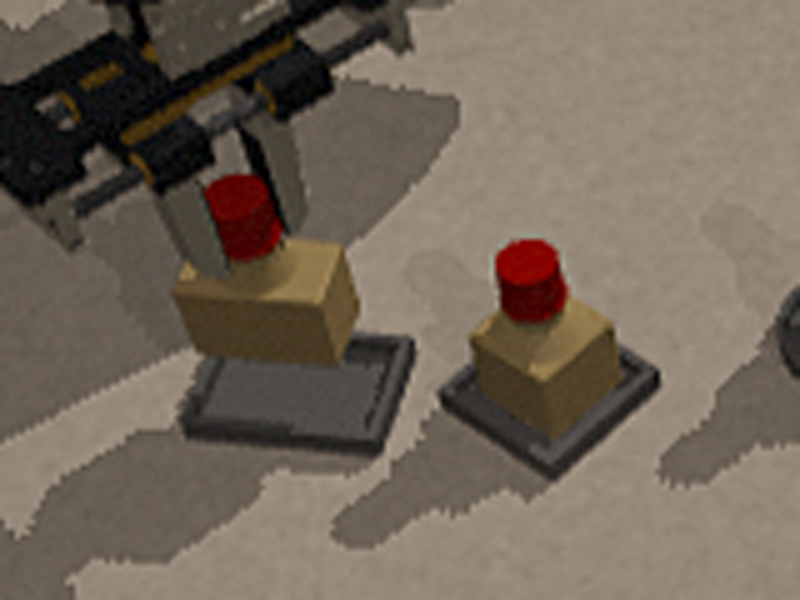

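The square bottle stands inside its tray, and the oblong bottle is parallel to its own. I'll shift 3 mm and lower.

play_rows(targets=[0.1, 0, 0.8, 0, 0.3, 0, 1.8, 0, 0.3, 0, 2.8, 0, 0.3, 0, 3.6, 0, 0.3, 0, 4.1, 0, 0.3, 0, 4.4, 0, 0.3, 0, 4.6, 0, 0.3, 0, 4.6, 0])

```text
t: 27.98
tool_pos: [0.3557, -0.2708, 0.0256]
orientation: [-3.109, -0.454, -0.0]
force: [-3.0, 4.2, 9.8]
opening: 0.03
gripper_force: 20.0
```

play_rows(targets=[0, 0, 0, 0, 0, 0, 0, 0, 0, 0, 0, 0, 0, 0, 0, 0, 0, 0, 0, 0], grip=6)

```text
t: 28.4
tool_pos: [0.3554, -0.2708, 0.0245]
orientation: [3.109, 0.454, 0.0]
force: [-0.4, -0.3, -0.7]
opening: 0.0574
gripper_force: 0.0
```

play_rows(targets=[0, 0, -1, 0, 0, 0, -3, 0, 0, 0, -6, 0, 0, 0, -9, 0, 0, 0, -11.5, 0, 0, 0, -13, 0, 0, 0, -13, 0])

```text
t: 28.98
tool_pos: [0.3574, -0.2726, 0.1597]
orientation: [3.103, 0.453, 0.007]
force: [0.0, -0.4, 0.6]
opening: 0.0599
gripper_force: 0.0
```

play_rows(targets=[-0.5, 2, 0, 0, -0.5, 5, 0, 0, -0.5, 8, 0, 0, -0.5, 11, 0, 0, -0.5, 14, 0, 0, -0.5, 17, 0, 0, -0.5, 18, 0, 0, -0.5, 18, 0, 0])

```text
t: 29.65
tool_pos: [0.4016, -0.4461, 0.1528]
orientation: [-3.107, -0.451, 0.002]
force: [-0.4, 0.4, 0.8]
opening: 0.0602
gripper_force: 0.0
```

```bash
python3 - <<'E'
from h import *
s=cam("scene");s=cam("scene","s15");t=cam("top","t15")
h=cv2.cvtColor(s["image"],cv2.COLOR_RGB2HSV);m=(((h[...,0]<8)|(h[...,0]>172))&(h[...,1]>120)).astype(np.uint8)*255
S=[a for a,b in blobs(m,40)];T=[a for a,b in blobs(red(t),60)]
for a in T:
    b=min(S,key=lambda q:tri(t,a,s,q)[1]);P,e=tri(t,a,s,b);print(a.round(1),b.round(1),P.round(4),e.round(4),plane(t,a,.092).round(4))
print(read_state()["tool_pos"])
a=t["image"][230:350,220:500,::-1];cv2.imwrite("pics/c15.png",cv2.resize(a,None,fx=2.8,fy=2.8,interpolation=2))
E
```

```text
[470.6 218.3] [189.5 295.4] [ 0.5529 -0.3092  0.0499] 0.0024 [ 0.5436 -0.2975]
[159.3 226. ] [425.6 187. ] [0.5377 0.3319 0.0488] 0.0031 [0.5283 0.3172]
[329.9 265. ] [290.1 204.8] [ 0.4524 -0.0161  0.0835] 0.0029 [ 0.4507 -0.0172]
[248.2 278. ] [341.4 176.3] [0.4271 0.1433 0.0828] 0.0026 [0.4257 0.1409]
[405.4 286.1] [225.7 215.6] [ 0.4105 -0.1631  0.0848] 0.003 [ 0.4094 -0.1632]
[461.1 314.9] [172.9 216.8] [ 0.3542 -0.2701  0.0845] 0.0018 [ 0.3537 -0.2689]
[ 0.40158579 -0.44356646  0.15359311]
```

View pics/c15.png

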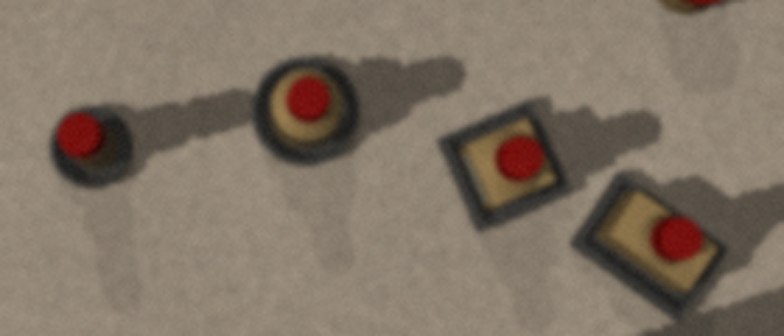

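All four bottles stand centred in their own trays, each within about 3 mm. Handing in.

```bash
python3 -c "
from plant import workorder
print(workorder.close_job())"
```

```text
the job is handed in; nothing more can be done
None
```

All four bottles stand upright in their own trays, centred to about 3 mm by the final camera check; both jars are where they started, and the job was handed in at about 30 s (no verdict was returned).

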